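Set the worn microscope slide from one side and clamp it with its U-bolt

TASK

The small slide unit has a worn drive: use its black handwheel to run the blue carriage to the robot's left until its yellow pointer is at least 8 mm past the red mark, then bring it back by turning the wheel clockwise (seen from above) and stop with the pointer on the mark, so that the play is left taken up in the clockwise direction. Then lock the carriage: take the U-bolt from its grey stand and lower it astride the steel guide bar, both legs through the two holes of the carriage, until it sits fully home on the bar, and let go. Leave the mark and all the other things where they are.

Things in the scene. Friction and masses are not known exactly. Their poses are not given: they have to be found in the camera images.
- unit: Fixed slide unit, black base plate 240 x 270 x 12 mm. Origin on the table; x points away from the robot, y (left) along the guide bar, z up. In its frame: wheel axis at x -65, y 0 mm; white end blocks of the bar at x 50, y +-119, 94 mm high; white scale strip at x 120, 40 mm high. The rest, but for wheel, dial and bar, is below 65 mm.
- bar_mid (a point): Middle of the top of the steel guide bar (16 mm diameter, along the unit's y, at x 50 mm in the unit's frame), 78 mm above the table. Axes as the unit's.
- wheel_top (a point): Centre of the top of the black handwheel, an upright fluted cylinder 54 mm diameter, 77 to 113 mm above the table, white line on top; grip it across its diameter from above in any direction. Turns with about 0.12 N m. Seen from above, counter-clockwise drives the carriage to the unit's +y (left), clockwise to -y.
- handwheel (a joint): Play: angle (rad) of the wheel relative to the dial, counter-clockwise positive. The wheel turns loosely from -0.25 to +0.25; dial and carriage move only while it pushes on a stop: +0.25 driving counter-clockwise, -0.25 driving clockwise. They stay where they are left.
- dial (a joint): Angle (rad) of the aluminium dial collar under the wheel (66 mm diameter, 65 to 75 mm above the table), counter-clockwise positive, 0 at the start. 1 rad moves the carriage 10 mm.
- pointer (a point): Tip of the yellow pointer (3 mm wide) of the blue carriage, beside the scale strip, 43.5 mm above the table. It slides with the carriage along the unit's y; axes as the unit's. From its start the carriage can travel 75 mm to +y.
- mark (a point): Tip of the red mark on the scale strip: a 3 mm wide bar with a 12 mm block behind it, held stiffly. Axes as the unit's. It lies 28 to 38 mm to the +y side of the pointer at the start; the pointer is on the mark when both have the same y in the unit's frame.
- bracket (a point): On the top face of the blue carriage plate (12 mm thick), midway between its two holes, 45 mm above the table, straight below the guide bar; slides with the carriage, axes as the unit's. The chamfered 11 mm through holes lie 22 mm to either side along x, with free space below down to 12 mm above the table.
- ubolt: Loose steel U-bolt, about 0.16 kg. Origin midway between its leg tips; z from tips to crown, x from leg to leg. Legs 8 mm diameter, tapered tips, centres at x +-22 mm. At the start it stands upright in the stand, x along the stand's x, tips 6 mm above the table. Home, its tips are 20 mm above the table.
- ubolt_saddle (a point): Centre of the underside of the U-bolt's orange grip block, 58 mm above the tips; axes as the U-bolt's. The block is 36 mm along x, 16 mm along y, 36 mm high. Home, the underside rests on the bar, 33 mm above point bracket; fingers gripping the 16 mm width are then right above the bar and must not reach below the underside.
- stand: Grey block 86 x 40 x 46 mm, fixed, with two 12 mm holes 40 mm deep that hold the U-bolt's legs; origin at the centre of its underside, x along its length.
- amber_bottle: Bystander, loose: amber bottle, 36 mm diameter, 75 mm high; origin at its underside (middle).
- white_jar: Bystander, loose: white jar, 48 mm diameter, 60 mm high; origin at its underside (middle).
- objective: Bystander, loose: steel microscope objective, 32 mm diameter, 46 mm high; origin at its underside (middle).
- slide_box: Bystander, loose: blue slide box 76 x 90 x 32 mm; origin at its underside (middle).
- screwdriver: Bystander, loose: screwdriver, 150 mm long, lying along its x; origin at its underside (middle).
- thumb_nut: Bystander, loose: brass thumb nut, 26 mm diameter, 16 mm high, on the unit's base plate; origin at its underside (middle).
- lens_ring: Bystander, loose: black ring, 48 mm diameter, 10 mm high; origin at its underside (middle).
Mind the look-alikes: they are no part of the job. Leave any purple or white look-alike of the ubolt alone.

How it is judged:
By the outcome, as a careful person would: the job done as asked, in the order asked, and still so for the second after the job is handed in, with the robot touching nothing.
It also fails if it takes over 72 s, if anything falls off the work surface, if the arm or the gripper's body presses on something with over 40 N, if the wrist force passes 120 N, or if a joint passes its speed limit or range.

ROBOT

A 7-joint arm with a two-finger parallel gripper is mounted at the origin on the work surface. World frame = base frame: x ahead of the robot, y to its left, z up, the work surface at z = 0. Lengths are in mm, angles in rad, forces in N, time in s.
With the tool pointing down it reaches from about 425 to 925 mm from the base axis. Payload 6.8 kg.
Tool frame: the origin (TCP) lies midway between the tips of the shut fingers; the grasp point (between the pads) lies 19 mm behind it; z points along the fingers, y is the line along which they close (so a half turn about z gives the same grasp; the last joint's range is limited). The gripper opens to 88 mm and grips with 3 to 60 N. Pads are 20 mm wide; open, the fingers measure 115 mm over their backs; the gripper's body (75 mm by 178 mm) begins 61 mm behind the grasp point.
Start: joints at [1.088, 0.477, 0.022, 1.555, -0.011, 1.109, -0.083], TCP at [247.119, -628.156, 222.664] pointing down, gripper open.
Joint ranges: [-2.96, 2.96], [-0.34, 2.1], [-1.41, 1.46], [0.24, 2.44], [-1.37, 4.51], [0.17, 1.92], [-2.96, 2.96]. Speed limits (rad/s): [2.39, 2.39, 3.14, 3.14, 3.14, 3.14, 3.14].

INTERFACE

Orientations are given as a unit quaternion [w, x, y, z].
In Python, from bench import arm gives the robot as it stands. The module is installed in compiled form; this text tells all that it offers.
- The arm moves only by the tool servo_tool, never from a script. Its argument "motion" is a list of rows, each a list of 3 entries, a list of its own where there are three numbers: the shift along the tool's x, y, z in mm, then the turn, a rotation vector about the tool's x, y, z in degrees, then the closure in counts, from 0 (fully open) to 255 (shut). A call has 1 to 8 rows; each row shifts and turns the commanded pose from where the row before left it, along the tool's axes as they then stand; what a row does not reach is not made up. A row lasts 1/8 s, in which the tool goes at most 62.5 mm and 10.7 degrees, less where a joint would pass 70% of its speed; a pose out of reach is approached as far as the arm can. A call with a gripper value outside its range is refused whole. The fingers move at their own pace and stop on an object; the grip force is fixed at half the most. Time passes only in rows, so rows that do not move let the fingers close. It gives the time, the measured TCP pose, the force, the opening and the grip force at its end, in the units of the state.
- arm.observe(): the state, without advancing time (a new reading comes with each control period).
- arm.snapshot(name): name is "scene" or "top"; returns the picture (384x512x3 uint8, red, green, blue); there is no depth.
- arm.calibration(name): a dict with "fx", "fy", "cx", "cy" (pixels), "R" (3x3) and "t" (3): a world point X has camera coordinates R X + t. Camera axes: x right, y down, z forward; pixel columns grow to the right and rows downward; lengths in mm; the calibration is good to about 2 mm. A picture is of the moment at which its call begins. calibration takes no time and is no camera call.
- arm.hand_in(): hands the job in; it is judged then, once.
The state is a dict: "time_s": time; "joint_pos": joint angles; "dq": joint speeds; "joint_efforts": joint torques, N m; "ee_pos": TCP position; "eef_rot": TCP orientation; "ft_force": force on the tool from outside, world axes, zero at the start; "moment": the same for the moment, N m; "gripper_width": opening from 0.0 (shut) to 1.0 (fully open); "grasp_force": force on a finger pad.
Only numpy, scipy, OpenCV 4.12 (cv2) and the standard library are available. Lean on these libraries where they do the work, as an engineer would, in place of code of your own. Each camera call takes 0.05 s, during which the arm holds its last target. There are 200 camera calls.

## Working session

There is one attempt and no reset: what is moved stays moved. The work goes in short steps, Python scripts to look and compute and a tool call to move; the robot and the scene stay as the last step left them, time stands still between calls to the robot, and variables do not carry over. Pictures are saved under pics/ and viewed, at most 10 in all, crops included, and the job is handed in when it is done.

Besides the shell and the picture viewer there is one more tool, called after "Request:" as name(argument=value, ...) on one line, values as JSON. servo_tool: Moves the arm, as the interface text tells. Its arguments: {"type":"object","properties":{"motion":{"type":"array","items":{"type":"array"}}},"required":["motion"]}

```bash
mkdir -p pics; cat > h.py <<'E'
import numpy as np, cv2
from bench import arm
def snap(name,f=None):
    im=arm.snapshot(name)
    if f: cv2.imwrite('pics/'+f,im[:,:,::-1])
    return im
def ray(c,u,v,z):
    R=np.array(c['R']);t=np.array(c['t'])
    o=-R.T@t; d=R.T@np.array([(u-c['cx'])/c['fx'],(v-c['cy'])/c['fy'],1])
    return o+d*(z-o[2])/d[2]
def proj(c,X):
    p=np.array(c['R'])@np.array(X,float)+np.array(c['t'])
    return np.array([c['fx']*p[0]/p[2]+c['cx'],c['fy']*p[1]/p[2]+c['cy']])
def two(c1,p1,c2,p2):
    A=[];b=[]
    for c,(u,v) in((c1,p1),(c2,p2)):
        R=np.array(c['R']);t=np.array(c['t'])
        for n,k in((u-c['cx'])/c['fx'],0),((v-c['cy'])/c['fy'],1):
            A.append(R[k]-n*R[2]);b.append(n*t[2]-t[k])
    return np.linalg.lstsq(np.array(A),np.array(b),rcond=None)[0]
E
python3 - <<'E'
from h import *
a=snap('scene');b=snap('top')
for n,i in(('scene',a),('top',b)):
    cv2.imwrite(f'pics/{n}0.png',cv2.resize(i[:,:,::-1],None,fx=1.5,fy=1.5,interpolation=cv2.INTER_CUBIC))
    cv2.imwrite(f'{n}0.png',i[:,:,::-1])
    c=arm.calibration(n);R=np.array(c['R']);print(n,c['fx'],c['cx'],c['cy'],-R.T@np.array(c['t']),R.round(2).tolist())
s=arm.observe();print(s)
E
```

```text
scene 376.44998439599067 254.91123193082134 190.2041786477454 [1054.178869    689.64792844  788.61803095] [[-0.81, 0.58, -0.01], [0.38, 0.52, -0.76], [-0.44, -0.63, -0.65]]
top 442.0441282335053 252.53069640804472 188.96331718268982 [ 426.71721158   12.08073905 1410.15049424] [[0.01, -1.0, -0.02], [-0.99, -0.01, -0.12], [0.12, 0.03, -0.99]]
{'time_s': 0.1, 'joint_pos': array([ 1.08787674,  0.47771548,  0.02228425,  1.55628934, -0.01151601,
        1.10928996, -0.08308462]), 'dq': array([ 3.08207048e-04, -1.13165101e-03,  5.44793789e-04, -2.23635869e-03,
       -5.09543367e-05,  2.30287789e-04,  1.61245967e-03]), 'joint_efforts': array([ 4.77721987e-03, -5.84095073e+01,  1.54027585e+00, -2.73311859e+01,
       -5.41909214e-02,  1.31190152e-02,  5.80155051e-05]), 'ee_pos': array([ 246.963008  , -627.64721522,  221.80581881]), 'eef_rot': array([-7.66461765e-04,  9.82482292e-01,  1.86354302e-01, -1.82184016e-04]), 'ft_force': array([-1.09185245,  0.74798871,  0.00155839]), 'moment': array([-0.00329773, -0.0309429 ,  0.02210707]), 'grasp_force': 0.0, 'gripper_width': 1.000217985172664}
```

View pics/scene0.png

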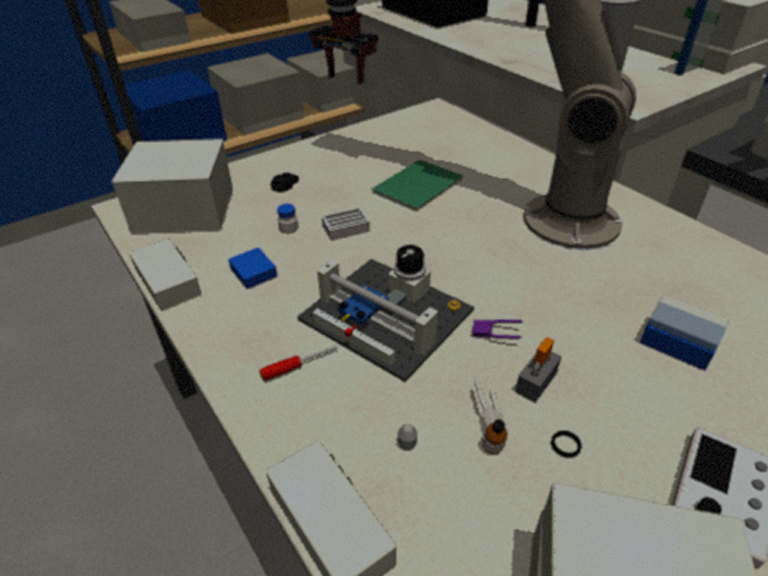

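View pics/top0.png

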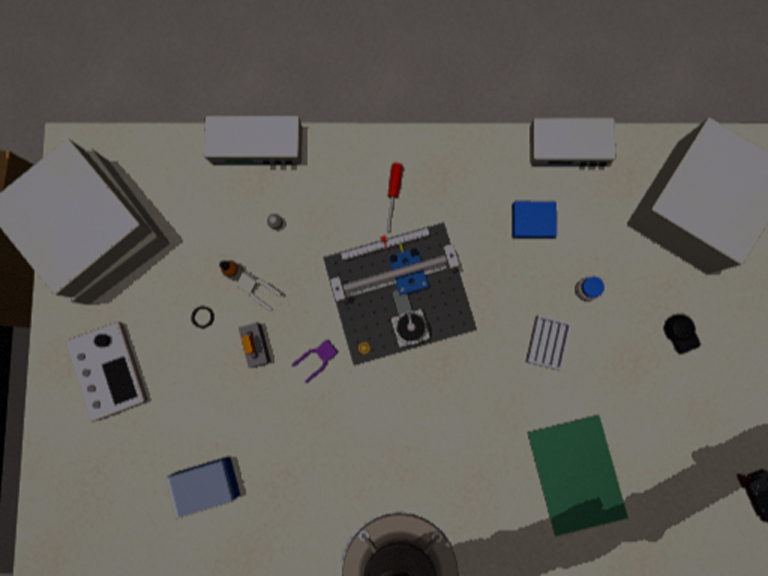

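The scene view shows the unit in the middle (wheel at 410,255 in the 1.5x picture, red mark 349,330, pointer about 347,318). Three things could be the U-bolt: the orange one upright in the grey stand (scene 543,350; top 250,345), a purple one lying down (498,328) and a white one lying down (485,405). The orange one in the stand fits the description. I'll confirm it in a crop.

```bash
python3 - <<'E'
from h import *
a=cv2.imread('scene0.png');b=cv2.imread('top0.png')
def crop(i,u,v,w,h,W,H): return cv2.resize(i[v:v+h,u:u+w],(W,H),interpolation=cv2.INTER_CUBIC)
T=np.hstack([crop(a,195,160,125,94,400,300),crop(a,330,215,60,45,400,300)])
B=np.hstack([crop(b,205,140,125,94,400,300),crop(b,150,205,60,45,400,300)])
I=np.vstack([T,B]);I=cv2.convertScaleAbs(I,alpha=1.7);cv2.imwrite('pics/crop1.png',I)
cs,ct=arm.calibration('scene'),arm.calibration('top')
hs={'scene':cv2.cvtColor(a,cv2.COLOR_BGR2HSV),'top':cv2.cvtColor(b,cv2.COLOR_BGR2HSV)}
def blobs(n,lo,hi,roi,mn=3):
    m=cv2.inRange(hs[n],lo,hi);k=np.zeros_like(m);x,y,w,h=roi;k[y:y+h,x:x+w]=m[y:y+h,x:x+w]
    N,l,s,c=cv2.connectedComponentsWithStats(k)
    return [(s[i].tolist(),c[i].round(2).tolist()) for i in range(1,N) if s[i,4]>=mn]
for n,r,r2 in(('scene',(195,160,125,94),(330,215,60,45)),('top',(205,140,125,110),(150,205,60,45))):
    print(n,'red',blobs(n,(0,150,60),(8,255,255),r));print(n,'yel',blobs(n,(20,120,60),(35,255,255),r));print(n,'orange',blobs(n,(8,170,90),(19,255,255),r2))
    print(n,'blue',blobs(n,(100,120,40),(125,255,255),r))
# base plate by dark mask in top
g=hs['top'][:,:,2];m=np.uint8(g<75)*255;k=np.zeros_like(m);k[140:250,205:325]=m[140:250,205:325]
k=cv2.morphologyEx(k,cv2.MORPH_CLOSE,np.ones((25,25)));k=cv2.morphologyEx(k,cv2.MORPH_OPEN,np.ones((9,9)))
c=max(cv2.findContours(k,0,1)[0],key=cv2.contourArea);r=cv2.minAreaRect(c);print(r);p=cv2.boxPoints(r)
print(p,[ray(ct,*q,12).round(1).tolist() for q in p],ray(ct,*r[0],12))
E
```

```text
scene red [([230, 217, 8, 7, 22], [233.14, 219.68]), ([195, 237, 6, 9, 38], [197.05, 241.03])]
scene yel [([298, 200, 9, 7, 44], [302.07, 203.09]), ([228, 209, 5, 5, 12], [229.83, 211.17])]
scene orange [([359, 225, 10, 10, 64], [363.52, 229.8])]
scene blue [([245, 191, 11, 6, 23], [249.61, 193.83]), ([225, 196, 29, 20, 255], [239.26, 204.67]), ([257, 197, 2, 2, 3], [257.33, 197.67])]
top red [([254, 158, 4, 4, 12], [255.42, 159.25])]
top yel [([266, 162, 3, 5, 9], [267.0, 164.0]), ([240, 229, 6, 7, 24], [242.12, 231.75])]
top orange [([161, 223, 7, 13, 58], [164.21, 229.29])]
top blue [([259, 167, 22, 13, 149], [269.33, 172.8]), ([264, 180, 22, 16, 228], [274.29, 187.89])]
((254.5188751220703, 195.06602478027344), (81.72952270507812, 109.47635650634766), 74.05460357666016)
[[190.6604  170.81131]
 [295.92453 140.73584]
 [318.37735 219.32074]
 [213.11322 249.39621]] [[646.9, 246.7, 12.0], [747.0, -90.8, 12.0], [494.9, -161.0, 12.0], [397.6, 169.3, 12.0]] [570.18750301  40.8141514   12.        ]
```

View pics/crop1.png

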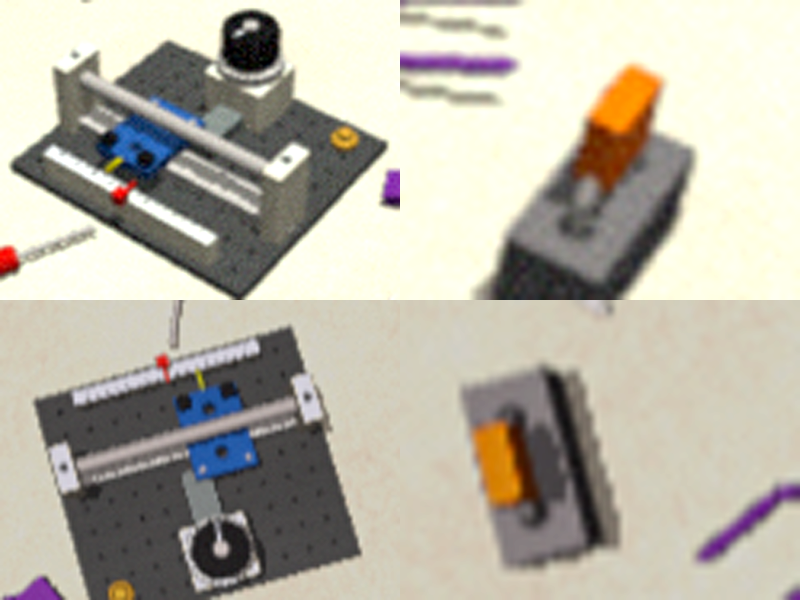

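The crop confirms the orange-block U-bolt standing in the grey stand. In the top view, the pointer is at (267,164) and the mark at (255.4,159). Next I'll measure the poses.

```bash
cat >> h.py <<'E'
def cen(im,lo,hi,roi,mn=3):
    """largest-blob centroid of an HSV range (RGB image) in roi x,y,w,h, on a 4x enlarged picture"""
    x,y,w,h=roi; s=4
    c=cv2.resize(im[y:y+h,x:x+w],None,fx=s,fy=s,interpolation=cv2.INTER_CUBIC)
    m=cv2.inRange(cv2.cvtColor(c,cv2.COLOR_RGB2HSV),lo,hi)
    N,l,st,ce=cv2.connectedComponentsWithStats(m)
    if N<2: return None
    i=1+np.argmax(st[1:,4]); cnt=cv2.findContours(np.uint8(l==i),0,1)[0][0]
    r=cv2.minAreaRect(cnt)
    f=lambda p:(np.array(p)+.5)/s-.5+np.array([x,y])
    return f(ce[i]),st[i,4]/s/s,f(r[0]),np.array(r[1])/s,r[2],f(cv2.boxPoints(r))
E
python3 - <<'E'
from h import *
a=cv2.imread('scene0.png')[:,:,::-1].copy();b=cv2.imread('top0.png')[:,:,::-1].copy()
cs,ct=arm.calibration('scene'),arm.calibration('top')
def show(n,r): print(n,[np.round(q,2).tolist() for q in r[:5]])
R=cen(b,(0,0,135),(180,70,255),(290,160,22,24));show('blkR',R)
L=cen(b,(0,0,135),(180,70,255),(215,180,20,24));show('blkL',L)
W=cen(b,(0,0,0),(180,255,60),(255,200,36,38));show('wheel',W)
pr,pl,pw=ray(ct,*R[2],94),ray(ct,*L[2],94),ray(ct,*W[2],113)
print(pr,pl,pw, np.linalg.norm(pl-pr))
d=(pl-pr)[:2];yaw=np.arctan2(-d[0],d[1]);print('yaw',np.degrees(yaw))
# base plate: corners
g=cv2.cvtColor(b,cv2.COLOR_RGB2HSV)[:,:,2]
k=np.zeros_like(g);k[140:250,205:325]=np.uint8(g<85)[140:250,205:325]*255
k=cv2.morphologyEx(k,cv2.MORPH_OPEN,np.ones((3,3)))
N,l,st,ce=cv2.connectedComponentsWithStats(k);i=1+np.argmax(st[1:,4])
c=cv2.convexHull(cv2.findContours(np.uint8(l==i),0,1)[0][0]);r=cv2.minAreaRect(c);print('plate',r)
print([ray(ct,*q,12).round(1).tolist() for q in cv2.boxPoints(r)],ray(ct,*r[0],12).round(1))
for n,im,cc,ro in(('scene',a,cs,(215,200,40,35)),('top',b,ct,(240,150,40,25))):
    y=cen(im,(20,110,60),(35,255,255),ro);m=cen(im,(0,140,60),(8,255,255),ro);show('yel',y);show('red',m)
    py,pm=ray(cc,*y[0],43.5),ray(cc,*m[0],43.5)
    e=np.array([-np.sin(yaw),np.cos(yaw)]);print(n,py,pm,'diff y',(pm-py)[:2]@e)
for n,im,cc,ro in(('scene',a,cs,(345,215,40,40)),('top',b,ct,(150,210,30,40))):
    o=cen(im,(5,150,60),(20,255,255),ro);show('or '+n,o)
    ob=o if n=='scene' else o
    print([ray(cc,*q,100).round(1).tolist() for q in o[5]])
s=cen(a,(5,150,60),(20,255,255),(345,215,40,40));t=cen(b,(5,150,60),(20,255,255),(150,210,30,40))
print('tri',two(cs,s[0],ct,t[0]))
sw=cen(a,(0,0,0),(180,255,60),(255,160,36,28));show('wheel sc',sw);print('tri wheel',two(cs,sw[0],ct,W[2]))
E
```

```text
blkR [[300.38, 175.75], 0.12, [300.38, 175.75], [0.25, 0.0], -90.0]
blkL [[227.62, 196.12], 0.31, [227.62, 196.12], [1.0, 0.0], -90.0]
wheel [[271.73, 216.36], 878.88, [272.5, 218.5], [37.75, 35.75], 90.0]
[621.07926522 -97.95891081  94.        ] [557.9746277  119.71028565  94.        ] [491.22707435 -14.59478383 113.        ] 226.63202413583733
yaw 16.167441349222738
plate ((270.24908447265625, 207.22042846679688), (49.86937713623047, 87.20319366455078), 74.16761016845703)
[[569.2, 146.0, 12.0], [647.5, -120.8, 12.0], [495.0, -163.0, 12.0], [417.9, 100.4, 12.0]] [531.9  -9.4  12. ]
yel [[229.85, 211.19], 13.88, [229.88, 211.11], [2.48, 6.1], 49.09]
red [[233.13, 219.72], 23.75, [233.69, 219.31], [4.95, 9.02], 45.0]
scene [6.63143622e+02 6.32076204e-01 4.35000000e+01] [674.48048941  35.40781415  43.5       ] diff y 30.243731179219406
yel [[267.03, 164.37], 10.25, [267.04, 164.27], [5.58, 2.06], 75.96]
red [[255.48, 159.17], 12.12, [255.53, 159.79], [5.39, 3.38], 78.69]
top [663.86950418   1.90407755  43.5       ] [680.18393914  38.21565912  43.5       ] diff y 30.332854789423294
or scene [[362.34, 233.52], 128.25, [362.2, 233.6], [8.83, 18.45], 26.57]
[[503.1, 318.3, 100.0], [444.4, 291.5, 100.0], [438.9, 312.8, 100.0], [497.3, 338.4, 100.0]]
or top [[164.48, 229.15], 65.31, [164.57, 229.26], [12.49, 5.64], 75.96]
[[472.9, 318.2, 100.0], [477.1, 302.0, 100.0], [441.4, 291.8, 100.0], [437.2, 308.0, 100.0]]
tri [458.21152456 308.07838714  85.38482876]
wheel sc [[272.93, 173.11], 268.38, [272.75, 172.75], [19.25, 17.75], 90.0]
tri wheel [493.29725041 -15.93991049  93.40335525]
```

```bash
python3 - <<'E'
from h import *
b=cv2.imread('top0.png')[:,:,::-1].copy();a=cv2.imread('scene0.png')[:,:,::-1].copy()
cs,ct=arm.calibration('scene'),arm.calibration('top')
h=cv2.cvtColor(b,cv2.COLOR_RGB2HSV)
print(h[162:180,293:309,2]);print(h[184:202,218:234,2]);print(h[204:232:1,260:290,2])
for q,z in(((301.3,170.4),94),((225,192.6),94),((273.75,217.7),113)):print(ray(ct,*q,z).round(1))
P=[ray(ct,u/1.5-.17,v/1.5-.17,12) for u,v in((324,256),(445,224),(476,330),(354,364))]
P=np.array(P);print(P.round(1),P.mean(0));print([np.linalg.norm(P[i]-P[i-1]).round(1) for i in range(4)])
for i,j in((1,0),(2,3)):
    d=P[j]-P[i];print(np.degrees(np.arctan2(-d[0],d[1])))
E
```

```text
[[ 33  41  41  39  44  46  47  88 119 123 125 123 125 124 124 123]
 [ 25  39  40  48  78  96  97 106 119 110 122 124 124 123 124 124]
 [ 33  39  48  95 112 124 127 129 125 107 123 124 124 123 125 123]
 [ 39  39  54 116 128 130 130 129 126 118 122 124 124 125 124 124]
 [ 43  41  50  92 127 131 130 128 126 123 104 121 125 125 123 124]
 [ 42  44  45  61 122 130 130 127 129 124  89 101 123 125 124 124]
 [ 42  44  41  52 120 130 128 110 117 126 106  83 119 125 126 123]
 [ 41  46  48  51  98 127 118  73  80 108 119  72  99 123 124 123]
 [ 50  70  70  70  67 122 119  54  51  98 123  77  78 121 125 124]
 [ 78  92  96  96  74 121 127  84  81 117 128 105  80 121 126 123]
 [100 107 109 107  79 107 128 117 115 128 130 120  78 118 126 124]
 [108 108 106 102  79  76 124 129 129 130 130 124  81 102 123 125]
 [100  93  88  82  67  58 121 130 129 129 130 128  97  81 120 125]
 [ 79  72  64  61  44  52 107 129 129 131 130 130 114  80  98 123]
 [ 68  66  62  66  45  46  81 127 130 127 124 123 105  74  79 121]
 [ 71  76  79 100  72  45  60 120 119 100  92  91  77  72  76 123]
 [ 78 103 105 102  76  49  5
[... 4430 characters left out ...]
 96  99]
 [ 43  43  43  34  38  68 123 130 124 111  99  78  88  75  75  89  53  48
   36  34  37  41  43  52  76  98  99  99 122 124]
 [ 42  44  43  41  42  51 106 108  95  89  80  51  38  41  38  41  34  34
   44  51  62  96  98 100 113 124 124 123 125 125]
 [ 44  43  43  43  42  45  72  70  49  42  42  32  35  42  47  50  51  58
   95 100 104 123 124 125 122 124 125 125 123 126]]
[ 637.3 -100.8   94. ]
[568.5 127.8  94. ]
[493.6 -18.2 113. ]
[[ 648.5  165.7   12. ]
 [ 719.4  -92.6   12. ]
 [ 493.3 -157.2   12. ]
 [ 419.9   98.2   12. ]] [570.2516687    3.50678855  12.        ]
[np.float64(238.4), np.float64(267.8), np.float64(235.1), np.float64(265.7)]
15.352448733800372
16.045044708874748
```

Request:
servo_tool(motion=[[[28, -30, 2], [0, 0, 0], 0], [[28, -30, 2], [0, 0, 0], 0], [[28, -30, 2], [0, 0, 0], 0], [[28, -30, 2], [0, 0, 0], 0], [[28, -30, 2], [0, 0, 0], 0], [[28, -30, 2], [0, 0, 0], 0], [[28, -30, 2], [0, 0, 0], 0], [[28, -30, 2], [0, 0, -6], 0]])

```text
time_s: 1.1
ee_pos: [367.9, -321.4, 206.4]
eef_rot: [-0.0, 0.971, 0.239, -0.0]
ft_force: [0.8, -0.5, -0.3]
gripper_width: 0.997
grasp_force: 0.0
```

```bash
cat >> h.py <<'E'
from scipy.spatial.transform import Rotation as Ro
def st(target=None,yaw=None):
    s=arm.observe();p=s['ee_pos'];q=s['eef_rot'];R=Ro.from_quat(np.r_[q[1:],q[0]]).as_matrix()
    print('t',round(s['time_s'],3),'p',p.round(1),'xang',np.degrees(np.arctan2(R[1,0],R[0,0])).round(2),'tilt',np.degrees(R[:2,2]).round(2),'j',s['joint_pos'].round(3),'F',s['ft_force'].round(1),'M',s['moment'].round(2),'w',round(s['gripper_width'],3),'g',round(s['grasp_force'],1))
    if target is not None: print('go tool',(R.T@(np.array(target)-p)).round(1))
    return p,R
E
python3 -c "
from h import *
st([494.5,-17.5,180])"
```

```text
t 1.1 p [ 367.9 -321.4  206.4] xang 27.61 tilt [-0.02  0.01] j [ 0.713  0.195 -0.14   2.     0.033  0.948 -0.532] F [ 0.8 -0.5 -0.3] M [-0.05 -0.08 -0.03] w 0.997 g 0.0
go tool [ 253.  -210.6   26.4]
```

Request:
servo_tool(motion=[[[42, -35, 4], [0, 0, 0], 0], [[42, -35, 4], [0, 0, 0], 0], [[42, -35, 4], [0, 0, 0], 0], [[42, -35, 4], [0, 0, 0], 0], [[42, -35, 4], [0, 0, 0], 0], [[43, -35, 4], [0, 0, 0], 0], [[0, 0, 0], [0, 0, 9], 0], [[0, 0, 0], [0, 0, 9], 0]])

```text
time_s: 2.1
ee_pos: [495.1, -18.9, 182.2]
eef_rot: [-0.0, 0.997, 0.081, -0.0]
ft_force: [0.4, -0.5, 0.3]
gripper_width: 0.996
grasp_force: 0.0
```

Request:
servo_tool(motion=[[[0, 0, 0], [0, 0, 9], 0], [[0, 0, 0], [0, 0, 9], 0], [[0, 0, 0], [0, 0, 9], 0], [[0, 0, 0], [0, 0, 9], 0], [[0, 0, 0], [0, 0, 9], 0], [[0, 0, 0], [0, 0, 9], 0], [[0, 0, 0], [0, 0, 9], 0], [[0, 0, 0], [0, 0, 0], 0]])

```text
time_s: 3.1
ee_pos: [495.0, -19.8, 182.4]
eef_rot: [0.0, 0.893, -0.45, -0.0]
ft_force: [-0.2, 0.0, -0.4]
gripper_width: 1.001
grasp_force: 0.0
```

```bash
python3 -c "
from h import *
p,R=st([494.5,-17.5,83])
a=snap('scene');b=snap('top')
def crop(i,u,v,w,h,W,H): return cv2.resize(i[v:v+h,u:u+w],(W,H),interpolation=cv2.INTER_CUBIC)
cv2.imwrite('pics/w1.png',np.hstack([crop(a,215,115,120,120,400,400),crop(b,220,155,100,100,400,400)])[:,:,::-1])
cs,ct=arm.calibration('scene'),arm.calibration('top')
print(proj(cs,p),proj(ct,p),proj(cs,[494.5,-17.5,113]))
"
```

```text
t 3.1 p [495.  -19.8 182.4] xang -53.44 tilt [-0.03 -0.01] j [ 0.039  0.236 -0.144  2.01   0.043  0.898 -2.632] F [-0.2  0.  -0.4] M [ 0.07 -0.02  0.02] w 1.001 g 0.0
go tool [-2.1 -1.  99.4]
[272.68794989 148.12752006] [274.89812822 215.90269539] [272.89345337 167.84249613]
```

View pics/w1.png

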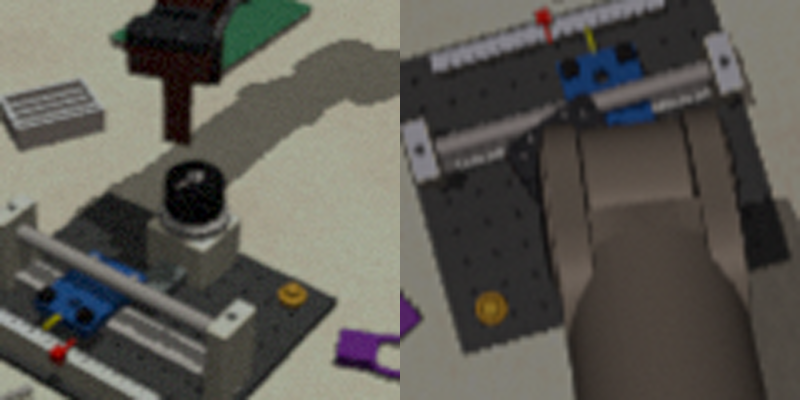

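The wheel and the gripper line up in the scene view: wheel top at about (273,168), where it was predicted, with the finger above it. I'll descend and grip.

Request:
servo_tool(motion=[[[-1, 0, 25], [0, 0, 0], 0], [[-1, -1, 25], [0, 0, 0], 0], [[0, 0, 25], [0, 0, 0], 0], [[0, 0, 24], [0, 0, 0], 0], [[0, 0, 0], [0, 0, 0], 255], [[0, 0, 0], [0, 0, 0], 255], [[0, 0, 0], [0, 0, 0], 255], [[0, 0, 0], [0, 0, 0], 255]])

```text
time_s: 4.2
ee_pos: [494.4, -18.4, 84.4]
eef_rot: [0.001, 0.893, -0.45, -0.0]
ft_force: [-3.2, -0.7, 5.6]
gripper_width: 0.609
grasp_force: 30.0
```

```bash
python3 -c "
from h import *
st([494.5,-17.5,83])"
```

```text
t 4.2 p [494.4 -18.4  84.4] xang -53.54 tilt [-0.05 -0.06] j [ 0.023  0.379 -0.136  2.091  0.082  0.677 -2.672] F [-3.2 -0.7  5.6] M [-0.15  0.72 -0.03] w 0.609 g 30.0
go tool [-0.6 -0.6  1.4]
```

Request:
servo_tool(motion=[[[0, 0, 0], [0, 0, -7], 255], [[0, 0, 0], [0, 0, -8], 255], [[0, 0, 0], [0, 0, -8], 255], [[0, 0, 0], [0, 0, -8], 255], [[0, 0, 0], [0, 0, -8], 255], [[0, 0, 0], [0, 0, -8], 255], [[0, 0, 0], [0, 0, -8], 255], [[0, 0, 0], [0, 0, -5], 255]])

```text
time_s: 5.2
ee_pos: [494.8, -17.4, 84.4]
eef_rot: [0.0, 0.998, 0.058, 0.0]
ft_force: [-2.2, 0.2, 3.1]
gripper_width: 0.613
grasp_force: 30.0
```

```bash
cat >> h.py <<'E'
def gap(f=None,yaw=np.radians(16.5),box=None):
    e=np.array([-np.sin(yaw),np.cos(yaw)])
    for n,ro in(('scene',(205,195,50,40)),('top',(235,145,45,32))):
        c=arm.calibration(n);im=arm.snapshot(n);cv2.imwrite(f'{n}_last.png',im[:,:,::-1])
        y=cen(im,(20,110,60),(35,255,255),ro);m=cen(im,(0,140,60),(8,255,255),ro)
        if y is None or m is None: print(n,'none',y is None,m is None);continue
        py,pm=ray(c,*y[0],43.5),ray(c,*m[0],43.5)
        print(n,'y',y[0].round(2),round(y[1],1),'m',m[0].round(2),round(m[1],1),'past mark',(py-pm)[:2]@e, 'mark',pm.round(1),'ptr',py.round(1))
E
python3 -c "
from h import *
st([494.5,-17.5,83]);gap()"
```

```text
t 5.2 p [494.8 -17.4  84.4] xang 6.66 tilt [ 0.01 -0.  ] j [ 0.227  0.402 -0.382  2.077  0.228  0.701 -1.758] F [-2.2  0.2  3.1] M [ 0.21  0.52 -0.12] w 0.613 g 30.0
go tool [-0.3  0.   1.4]
scene y [231.64 212.24] 13.9 m [233.12 219.78] 25.4 past mark -23.303895480933928 mark [674.7  35.6  43.5] ptr [661.4   7.4  43.5]
top y [265.05 165.02] 10.7 m [255.48 159.17] 12.2 past mark -23.672363962319412 mark [680.2  38.2  43.5] ptr [661.8   8.1  43.5]
```

Request:
servo_tool(motion=[[[0, 0, 0], [0, 0, -8], 255], [[0, 0, 0], [0, 0, -8], 255], [[0, 0, 0], [0, 0, -8], 255], [[0, 0, 0], [0, 0, -8], 255], [[0, 0, 0], [0, 0, -8], 255], [[0, 0, 0], [0, 0, -8], 255], [[0, 0, 0], [0, 0, -8], 255], [[0, 0, 0], [0, 0, -8], 255]])

```text
time_s: 6.3
ee_pos: [494.2, -16.6, 84.4]
eef_rot: [-0.0, 0.816, 0.578, -0.0]
ft_force: [-5.7, 2.4, 9.3]
gripper_width: 0.605
grasp_force: 30.0
```

Request:
servo_tool(motion=[[[0, 0, 0], [0, 0, -8], 255], [[0, 0, 0], [0, 0, -8], 255], [[0, 0, 0], [0, 0, -8], 255], [[0, 0, 0], [0, 0, -8], 255], [[0, 0, 0], [0, 0, -8], 255], [[0, 0, 0], [0, 0, -8], 255], [[0, 0, 0], [0, 0, -8], 255], [[0, 0, 0], [0, 0, -8], 255]])

```text
time_s: 7.3
ee_pos: [493.2, -16.8, 84.3]
eef_rot: [-0.001, 0.385, 0.923, -0.001]
ft_force: [-11.2, 1.8, 13.1]
gripper_width: 0.61
grasp_force: 30.0
```

```bash
python3 -c "
from h import *
st([494.5,-17.5,83]);gap()"
```

```text
t 7.3 p [493.2 -16.8  84.3] xang 134.66 tilt [-0.17 -0.04] j [ 0.631  0.533 -0.902  2.054  0.573  0.827  0.169] F [-11.2   1.8  13.1] M [ 0.62  1.93 -0.13] w 0.61 g 30.0
go tool [-1.5  0.4  1.3]
scene y [238.24 214.84] 11.4 m [232.79 220.13] 24.1 past mark -1.5093792467862575 mark [676.2  36.2  43.5] ptr [652.   27.5  43.5]
top y [258.34 167.34] 9.2 m [255.6  159.57] 13.3 past mark -1.4550450085386946 mark [678.9  37.8  43.5] ptr [654.3  29.   43.5]
```

Request:
servo_tool(motion=[[[1, -1, 0], [0, 0, -9], 255], [[0, 0, 0], [0, 0, -9], 255], [[0, 0, 0], [0, 0, -9], 255], [[0, 0, 0], [0, 0, -9], 255], [[0, 0, 0], [0, 0, -9], 255], [[0, 0, 0], [0, 0, -9], 255], [[0, 0, 0], [0, 0, -9], 255], [[0, 0, 0], [0, 0, -9], 255]])

```text
time_s: 8.4
ee_pos: [492.8, -17.9, 84.4]
eef_rot: [-0.001, -0.23, 0.973, -0.001]
ft_force: [-6.3, -1.2, 11.2]
gripper_width: 0.612
grasp_force: 30.0
```

```bash
python3 -c "
from h import *
st([494.5,-17.5,83]);gap()
a=cv2.imread('scene_last.png')[190:235,205:265];b=cv2.imread('top_last.png')[145:190,230:290]
cv2.imwrite('pics/p1.png',np.hstack([cv2.resize(i,(400,300),interpolation=cv2.INTER_CUBIC) for i in(a,b)]))"
```

```text
t 8.4 p [492.8 -17.9  84.4] xang -153.37 tilt [-0.08 -0.11] j [ 0.809  0.68  -1.175  2.047  0.786  0.964  1.247] F [-6.3 -1.2 11.2] M [ 0.02  1.27 -0.13] w 0.612 g 30.0
go tool [-1.7 -0.4  1.4]
scene y [240.97 217.34] 15.9 m [232.93 219.87] 22.8 past mark 11.522877569134874 mark [675.3  35.6  43.5] ptr [651.4  40.5  43.5]
top y [254.27 168.08] 10.6 m [255.48 159.11] 11.8 past mark 11.487443745052966 mark [680.4  38.2  43.5] ptr [651.9  41.8  43.5]
```

View pics/p1.png

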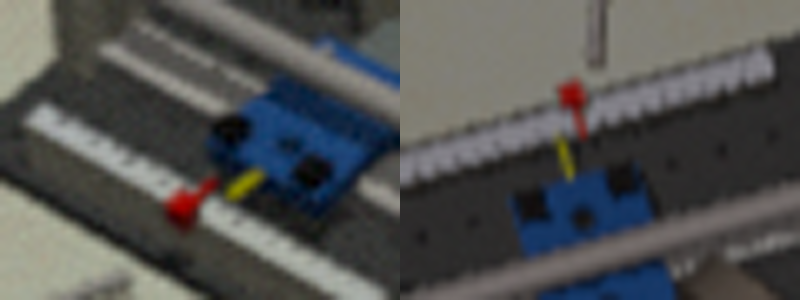

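The crops show the yellow pointer left of the red mark (scene pointer 241,217 and mark 233,220). Both views agree it is about 11.5 mm past. Now I'll bring it back clockwise.

Request:
servo_tool(motion=[[[0, 0, 0], [0, 0, 9], 255], [[0, 0, 0], [0, 0, 9], 255], [[0, 0, 0], [0, 0, 9], 255], [[0, 0, 0], [0, 0, 9], 255], [[0, 0, 0], [0, 0, 9], 255], [[0, 0, 0], [0, 0, 9], 255], [[0, 0, 0], [0, 0, 9], 255], [[0, 0, 0], [0, 0, 9], 255]])

```text
time_s: 9.5
ee_pos: [493.0, -16.7, 84.4]
eef_rot: [-0.0, 0.39, 0.921, -0.0]
ft_force: [-4.1, 2.8, 6.9]
gripper_width: 0.612
grasp_force: 30.0
```

Request:
servo_tool(motion=[[[0, 0, 0], [0, 0, 5], 255], [[0, 0, 0], [0, 0, 0], 255]])

```text
time_s: 9.75
ee_pos: [493.1, -16.7, 84.4]
eef_rot: [-0.0, 0.428, 0.904, -0.0]
ft_force: [-4.5, 2.1, 9.2]
gripper_width: 0.61
grasp_force: 30.0
```

```bash
python3 -c "
from h import *
st([494.5,-17.5,83])
for i in range(3):gap()"
```

```text
t 9.75 p [493.1 -16.7  84.4] xang 129.36 tilt [-0.02 -0.01] j [ 0.617  0.524 -0.882  2.057  0.559  0.815  0.088] F [-4.5  2.1  9.2] M [0.54 0.84 0.03] w 0.61 g 30.0
go tool [-1.5  0.6  1.4]
scene y [238.85 216.05] 13.2 m [232.74 219.85] 20.8 past mark 3.8803347011573166 mark [675.7  35.2  43.5] ptr [653.3  32.7  43.5]
top y [256.94 167.32] 10.4 m [255.45 159.15] 12.3 past mark 2.659515240527259 mark [680.3  38.3  43.5] ptr [654.3  33.4  43.5]
scene y [238.9  216.02] 13.4 m [232.71 220.03] 22.4 past mark 3.4920497200517415 mark [676.1  35.8  43.5] ptr [653.2  32.6  43.5]
top y [256.93 167.34] 10.3 m [255.46 159.14] 12.2 past mark 2.741464497624424 mark [680.3  38.3  43.5] ptr [654.3  33.4  43.5]
scene y [238.86 216.03] 12.9 m [232.56 219.88] 20.2 past mark 4.180281718541844 mark [676.1  35.   43.5] ptr [653.3  32.6  43.5]
top y [256.95 167.33] 10.5 m [255.48 159.13] 12.0 past mark 2.742958188194019 mark [680.3  38.2  43.5] ptr [654.3  33.4  43.5]
```

```bash
python3 - <<'E'
from h import *
cs,ct=arm.calibration('scene'),arm.calibration('top')
print('mark tri',two(cs,(233.1,219.72),ct,(255.48,159.15)),'ptr tri',two(cs,(238.87,216.03),ct,(256.94,167.33)))
ex=np.array([np.cos(np.radians(16.55)),np.sin(np.radians(16.55))]);ey=np.array([-ex[1],ex[0]]);o=np.array([557,1.])
for n,c,ro,fs in(('scene',cs,(222,203,26,26),['scene0.png','scene_last.png']),('top',ct,(245,150,25,25),['top0.png','top_last.png'])):
  for f in fs:
    im=cv2.imread(f)[:,:,::-1].astype(float);x,y,w,h=ro;s=6
    I=cv2.resize(im[y:y+h,x:x+w],None,fx=s,fy=s,interpolation=cv2.INTER_CUBIC)
    r,g,b=I[...,0],I[...,1],I[...,2]
    for nm,wt in(('red',np.clip(r-np.maximum(g,b)*1.25-15,0,None)),('yel',np.clip(np.minimum(r,g)-b*1.4-12,0,None))):
        vv,uu=np.nonzero(wt>5);W=wt[vv,uu]
        P=np.array([ray(c,(u+.5)/s-.5+x,(v+.5)/s-.5+y,43.5)[:2]-o for u,v in zip(uu,vv)])
        X,Y=P@ex,P@ey
        print(f,nm,[(k,round(np.average(Y[q],weights=W[q]),1),int(W[q].sum())) for k in range(80,160,4) for q in [(X>=k)&(X<k+4)] if W[q].sum()>600])
E
```

```text
mark tri [678.17985299  38.95696536  48.71032515] ptr tri [653.9746132   33.49599759  44.62360614]
scene0.png red [(104, np.float64(-1.0), 1807), (108, np.float64(-0.8), 5280), (112, np.float64(-0.3), 4342), (116, np.float64(-0.8), 5346), (120, np.float64(-2.0), 14318), (124, np.float64(-1.7), 16860), (128, np.float64(-0.8), 13433), (132, np.float64(2.2), 5309)]
scene0.png yel [(92, np.float64(-30.6), 5577), (96, np.float64(-30.5), 6572), (100, np.float64(-30.6), 5915), (104, np.float64(-30.3), 5595), (108, np.float64(-29.7), 2802)]
scene_last.png red [(108, np.float64(-1.4), 3398), (112, np.float64(-0.5), 4073), (116, np.float64(-1.0), 5397), (120, np.float64(-2.1), 14036), (124, np.float64(-1.6), 17575), (128, np.float64(-0.6), 14454), (132, np.float64(2.4), 5606)]
scene_last.png yel [(92, np.float64(2.5), 3709), (96, np.float64(3.1), 5017), (100, np.float64(2.8), 6908), (104, np.float64(2.7), 7658), (108, np.float64(3.0), 4441)]
top0.png red [(108, np.float64(0.9), 1407), (112, np.float64(0.7), 1651), (116, np.float64(0.9), 1345), (120, np.float64(0.5), 2044), (124, np.float64(0.5), 8257), (128, np.float64(0.8), 12671), (132, np.float64(0.8), 7246)]
top0.png yel [(96, np.float64(-29.7), 2889), (100, np.float64(-29.8), 3952), (104, np.float64(-30.0), 3643), (108, np.float64(-29.7), 1684)]
top_last.png red [(112, np.float64(0.4), 1434), (116, np.float64(0.8), 1441), (120, np.float64(0.5), 2165), (124, np.float64(0.5), 8725), (128, np.float64(0.8), 13368), (132, np.float64(0.8), 7852)]
top_last.png yel [(92, np.float64(2.9), 699), (96, np.float64(3.0), 3533), (100, np.float64(3.0), 3927), (104, np.float64(3.1), 3209), (108, np.float64(3.2), 2677)]
```

Request:
servo_tool(motion=[[[0, 0, 0], [0, 0, 6], 255], [[0, 0, 0], [0, 0, 6], 255], [[0, 0, 0], [0, 0, 0], 255]])

```text
time_s: 10.42
ee_pos: [493.3, -16.5, 84.4]
eef_rot: [0.0, 0.52, 0.854, 0.0]
ft_force: [-4.0, 2.3, 7.0]
gripper_width: 0.612
grasp_force: 30.0
```

```bash
cat > prof.py <<'E'
from h import *
def prof(N=4):
  ex=np.array([np.cos(np.radians(16.55)),np.sin(np.radians(16.55))]);ey=np.array([-ex[1],ex[0]]);o=np.array([557,1.])
  for n,ro in(('scene',(222,203,26,26)),('top',(245,150,25,25))):
    c=arm.calibration(n);im=np.mean([arm.snapshot(n).astype(float) for _ in range(N)],0);cv2.imwrite(n+'_last.png',im[:,:,::-1]);x,y,w,h=ro;s=6
    I=cv2.resize(im[y:y+h,x:x+w],None,fx=s,fy=s,interpolation=cv2.INTER_CUBIC)
    r,g,b=I[...,0],I[...,1],I[...,2]
    for nm,wt in(('red',np.clip(r-np.maximum(g,b)*1.25-15,0,None)),('yel',np.clip(np.minimum(r,g)-b*1.4-12,0,None))):
        vv,uu=np.nonzero(wt>5);W=wt[vv,uu]
        P=np.array([ray(c,(u+.5)/s-.5+x,(v+.5)/s-.5+y,43.5)[:2]-o for u,v in zip(uu,vv)])
        X,Y=P@ex,P@ey
        print(n,nm,[(k,round(float(np.average(Y[q],weights=W[q])),2),int(W[q].sum())) for k in range(80,160,4) for q in [(X>=k)&(X<k+4)] if W[q].sum()>600])
E
python3 -c "
from prof import *
st();prof()
a=cv2.imread('scene_last.png')[190:235,205:265];b=cv2.imread('top_last.png')[145:175,235:275]
cv2.imwrite('pics/p2.png',np.hstack([cv2.convertScaleAbs(cv2.resize(i,(400,300),interpolation=cv2.INTER_CUBIC),alpha=1.6) for i in(a,b)]))"
```

```text
t 10.425 p [493.3 -16.5  84.4] xang 117.36 tilt [0.01 0.01] j [ 0.582  0.506 -0.833  2.059  0.524  0.798 -0.091] F [-4.   2.3  7. ] M [ 0.61  0.7  -0.1 ] w 0.612 g 30.0
scene red [(104, -2.44, 607), (108, -1.06, 4182), (112, -0.35, 4367), (116, -0.95, 5382), (120, -2.03, 14491), (124, -1.59, 18323), (128, -0.56, 14460), (132, 2.19, 5343)]
scene yel [(92, 0.32, 5049), (96, 0.66, 5934), (100, 0.67, 5889), (104, 1.2, 4633), (108, 1.73, 1068)]
top red [(112, 0.58, 1556), (116, 0.86, 1454), (120, 0.46, 2135), (124, 0.54, 8758), (128, 0.83, 13429), (132, 0.83, 7828)]
top yel [(92, 1.01, 1040), (96, 0.87, 4245), (100, 0.92, 3129), (104, 1.36, 3518), (108, 1.39, 1774)][ WARN:0@2.876] global loadsave.cpp:1063 imwrite_ Unsupported depth image for selected encoder is fallbacked to CV_8U.
```

View pics/p2.png

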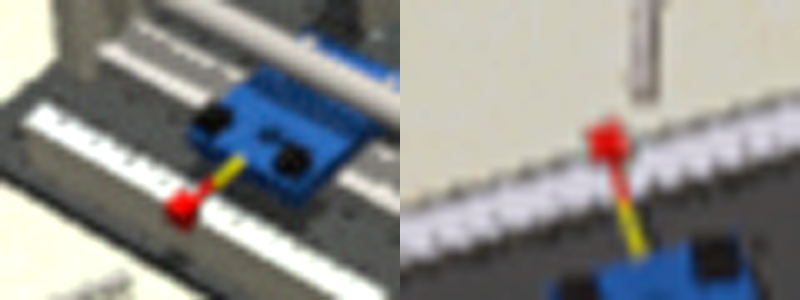

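The crops show the pointer almost in line with the mark, about half a millimetre or a little more short. I'll add 4° clockwise, let go and lift.

Request:
servo_tool(motion=[[[0, 0, 0], [0, 0, 4], 255], [[0, 0, 0], [0, 0, 0], 255], [[0, 0, 0], [0, 0, 0], 150], [[0, 0, 0], [0, 0, 0], 60], [[0, 0, 0], [0, 0, 0], 0], [[0, 0, 0], [0, 0, 0], 0], [[0, 0, -15], [0, 0, 0], 0], [[0, 0, -35], [0, 0, 0], 0]])

```text
time_s: 11.82
ee_pos: [492.6, -17.6, 133.9]
eef_rot: [-0.001, 0.548, 0.836, -0.0]
ft_force: [-0.2, -0.1, 0.0]
gripper_width: 0.995
grasp_force: 0.0
```

```bash
python3 -c "
from prof import *
st([457,305,180]);prof(3)"
```

```text
t 11.825 p [492.6 -17.6 133.9] xang 113.48 tilt [-0.15  0.03] j [ 0.63   0.429 -0.878  2.022  0.425  0.884 -0.07 ] F [-0.2 -0.1  0. ] M [-0.05 -0.13 -0.04] w 0.995 g 0.0
go tool [310.1  95.8 -45.8]
scene red [(104, -2.31, 774), (108, -0.98, 4860), (112, -0.32, 4352), (116, -0.88, 5376), (120, -2.05, 14624), (124, -1.65, 18013), (128, -0.61, 14820), (132, 2.12, 5515)]
scene yel [(92, 0.1, 3712), (96, 0.22, 5338), (100, 0.22, 7506), (104, 0.79, 5287), (108, 1.25, 687)]
top red [(108, 0.82, 761), (112, 0.67, 1772), (116, 0.87, 1429), (120, 0.46, 2128), (124, 0.53, 8706), (128, 0.82, 13282), (132, 0.81, 7784)]
top yel [(92, 0.33, 601), (96, 0.45, 3797), (100, 0.09, 4064), (104, 0.19, 2829)][ WARN:0@2.346] global loadsave.cpp:1063 imwrite_ Unsupported depth image for selected encoder is fallbacked to CV_8U.
```

Request:
servo_tool(motion=[[[39, 12, -10], [0, 0, 0], 0], [[39, 12, -10], [0, 0, 0], 0], [[39, 12, -10], [0, 0, 0], 0], [[39, 12, -10], [0, 0, 0], 0], [[39, 12, -6], [0, 0, 0], 0], [[39, 12, 0], [0, 0, 0], 0], [[38, 12, 0], [0, 0, 0], 0], [[38, 12, 0], [0, 0, 0], 0]])

```text
time_s: 13.12
ee_pos: [457.5, 305.8, 178.6]
eef_rot: [-0.0, 0.549, 0.836, -0.001]
ft_force: [0.9, -0.6, 0.9]
gripper_width: 0.998
grasp_force: 0.0
```

Request:
servo_tool(motion=[[[0, 0, 0], [0, 0, -10], 0], [[0, 0, 0], [0, 0, -10], 0], [[0, 0, 0], [0, 0, -10], 0], [[0, 0, 0], [0, 0, -10], 0], [[0, 0, 0], [0, 0, -10], 0], [[0, 0, 0], [0, 0, -10], 0], [[0, 0, 0], [0, 0, -10], 0], [[0, 0, 0], [0, 0, -10], 0]])

```text
time_s: 14.12
ee_pos: [457.7, 304.6, 178.6]
eef_rot: [-0.001, -0.12, 0.993, -0.0]
ft_force: [-0.3, 1.0, 0.3]
gripper_width: 1.0
grasp_force: 0.0
```

```bash
python3 - <<'E'
from h import *
p,R=st([457,305,68])
a=snap('scene');cs,ct=arm.calibration('scene'),arm.calibration('top')
cv2.imwrite('pics/u1.png',cv2.resize(a[175:265,320:420],(800,600),interpolation=cv2.INTER_CUBIC)[:,:,::-1])
print('tcp px',proj(cs,p),'block top pred',proj(cs,[457,305,100]))
m=cen(a,(5,200,120),(22,255,255),(345,215,40,40));print([np.round(q,2).tolist() for q in m])
print([ray(cs,*q,100).round(1).tolist() for q in m[5]],ray(cs,*m[2],100))
E
```

```text
t 14.125 p [457.7 304.6 178.6] xang -166.19 tilt [-0.09 -0.05] j [ 0.2    0.638 -1.242  1.845  0.662  1.157  0.538] F [-0.3  1.   0.3] M [ 0.05 -0.1  -0.01] w 1.0 g 0.0
go tool [  0.4   0.6 110.6]
tcp px [368.35312842 205.55634903] block top pred [362.98770073 228.58837047]
[[365.65, 229.43], 33.94, [365.53, 229.52], [4.96, 7.93], 38.66, [[361.12, 231.07], [366.07, 224.88], [369.94, 227.98], [364.99, 234.17]]]
[[467.2, 308.1, 100.0], [440.9, 300.7, 100.0], [441.3, 313.8, 100.0], [467.5, 321.0, 100.0]] [454.33793027 310.97105247 100.        ]
```

View pics/u1.png

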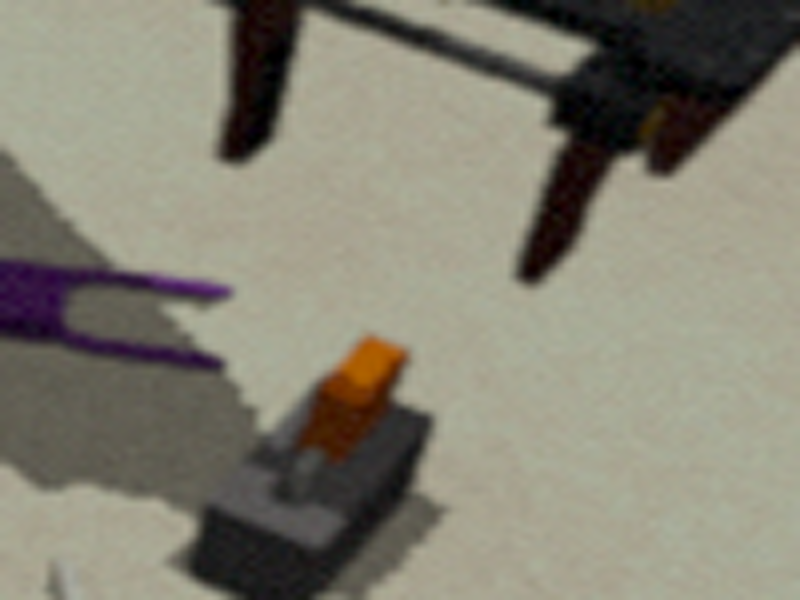

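Request:
servo_tool(motion=[[[0, 1, 22], [0, 0, -2], 0], [[0, 0, 22], [0, 0, 0], 0], [[0, 0, 22], [0, 0, 0], 0], [[0, 0, 22], [0, 0, 0], 0], [[0, 0, 21], [0, 0, 0], 0], [[0, 0, 0], [0, 0, 0], 0]])

```text
time_s: 14.92
ee_pos: [457.0, 305.3, 68.8]
eef_rot: [-0.001, -0.135, 0.991, -0.001]
ft_force: [-1.0, -0.0, 0.7]
gripper_width: 1.001
grasp_force: 0.0
```

Request:
servo_tool(motion=[[[0, 0, 0], [0, 0, 0], 255], [[0, 0, 0], [0, 0, 0], 255], [[0, 0, 0], [0, 0, 0], 255], [[0, 0, 0], [0, 0, 0], 255], [[0, 0, 0], [0, 0, 0], 255], [[0, 0, 0], [0, 0, 0], 255]])

```text
time_s: 15.68
ee_pos: [457.9, 306.0, 70.7]
eef_rot: [0.0, -0.135, 0.991, -0.0]
ft_force: [0.6, -0.6, 0.2]
gripper_width: 0.351
grasp_force: 0.0
```

```bash
python3 -c "
from h import *
st([457,305,68])"
```

```text
t 15.675 p [457.9 306.   70.7] xang -164.53 tilt [ 0. -0.] j [ 0.107  0.761 -1.114  1.926  0.824  1.004  0.448] F [ 0.6 -0.6  0.2] M [ 0.09 -0.16 -0.05] w 0.351 g 0.0
go tool [ 1.1 -0.7  2.7]
```

Request:
servo_tool(motion=[[[0, 0, 0], [0, 0, 0], 255], [[0, 0, 0], [0, 0, 0], 255], [[0, 0, 0], [0, 0, 0], 255], [[0, 0, 0], [0, 0, 0], 255]])

```text
time_s: 16.18
ee_pos: [457.8, 306.0, 70.6]
eef_rot: [-0.0, -0.135, 0.991, -0.0]
ft_force: [0.5, -0.3, 0.1]
gripper_width: 0.179
grasp_force: 30.0
```

```bash
python3 -c "
from h import *
st([457,305,180])"
```

```text
t 16.175 p [457.8 306.   70.6] xang -164.53 tilt [-0. -0.] j [ 0.107  0.761 -1.114  1.926  0.824  1.004  0.448] F [ 0.5 -0.3  0.1] M [ 0.15 -0.15 -0.01] w 0.179 g 30.0
go tool [   1.1   -0.7 -109.4]
```

Request:
servo_tool(motion=[[[0, 0, -10], [0, 0, 0], 255], [[0, 0, -25], [0, 0, 0], 255], [[0, 0, -30], [0, 0, 0], 255], [[0, 0, -30], [0, 0, 0], 255], [[0, 0, -25], [0, 0, 0], 255], [[0, 0, 0], [0, 0, 0], 255]])

```text
time_s: 16.92
ee_pos: [458.5, 306.9, 192.6]
eef_rot: [0.002, -0.135, 0.991, 0.001]
ft_force: [0.0, 0.3, -2.4]
gripper_width: 0.184
grasp_force: 30.0
```

```bash
python3 -c "
from h import *
st([603.8,15.4,190])"
```

```text
t 16.925 p [458.5 306.9 192.6] xang -164.53 tilt [0.17 0.1 ] j [ 0.209  0.626 -1.26   1.831  0.651  1.177  0.574] F [ 0.   0.3 -2.4] M [ 0.1  -0.15 -0.02] w 0.184 g 30.0
go tool [ -62.3 -319.7    2.5]
```

Request:
servo_tool(motion=[[[-8, -40, 0], [0, 0, 0], 255], [[-8, -40, 0], [0, 0, 0], 255], [[-8, -40, 0], [0, 0, 0], 255], [[-8, -40, 0], [0, 0, 0], 255], [[-8, -40, 0], [0, 0, 0], 255], [[-8, -40, 0], [0, 0, 0], 255], [[-7, -40, 0], [0, 0, 0], 255], [[-7, -40, 0], [0, 0, -1], 255]])

```text
time_s: 17.92
ee_pos: [602.8, 12.5, 189.2]
eef_rot: [-0.001, -0.143, 0.99, -0.0]
ft_force: [-0.5, 0.7, -0.9]
gripper_width: 0.179
grasp_force: 30.0
```

Request:
servo_tool(motion=[[[0, 0, 10], [0, 0, 0], 255], [[0, 0, 10], [0, 0, 0], 255], [[0, 0, 0], [0, 0, 0], 255]])

```text
time_s: 18.3
ee_pos: [601.6, 15.4, 169.3]
eef_rot: [-0.001, -0.145, 0.989, 0.0]
ft_force: [-0.1, -0.5, -2.0]
gripper_width: 0.181
grasp_force: 30.0
```

```bash
python3 -c "
from h import *
p,R=st([603.8,15.4,172])
a=snap('scene','s9.png');b=snap('top','t9.png')
cv2.imwrite('pics/v1.png',np.hstack([cv2.convertScaleAbs(cv2.resize(a[150:240,190:280],(540,540),interpolation=cv2.INTER_CUBIC),alpha=1.4),cv2.resize(b[140:230,215:255],(240,540),interpolation=cv2.INTER_CUBIC)])[:,:,::-1])
cs=arm.calibration('scene')
ex=R[:,0]
for s in(22,-22):
  for z in(-6.6,-60):print('leg',s,z,proj(cs,p+ex*s+[0,0,z]))
print('saddle corners',[proj(cs,p+ex*sx+R[:,1]*sy+[0,0,z]).round(1).tolist() for sx in(-18,18) for sy in(-8,8) for z in(-6.6,29.4)])
"
```

```text
t 18.3 p [601.6  15.4 169.3] xang -163.38 tilt [-0.13 -0.  ] j [ 0.696  0.741 -1.227  1.732  0.741  1.222  1.133] F [-0.1 -0.5 -2. ] M [ 0.09 -0.09  0.02] w 0.181 g 30.0
go tool [-2.1 -0.6 -2.7]
leg 22 -6.6 [254.3462957  169.17677185]
leg 22 -60 [254.61263434 184.16893965]
leg -22 -6.6 [244.27818566 177.11654983]
leg -22 -60 [244.88340366 192.22277149]
saddle corners [[242.9, 175.3], [242.5, 164.5], [247.5, 177.5], [247.2, 166.7], [251.2, 168.8], [250.9, 158.2], [255.8, 170.9], [255.6, 160.2]]
```

View pics/v1.png

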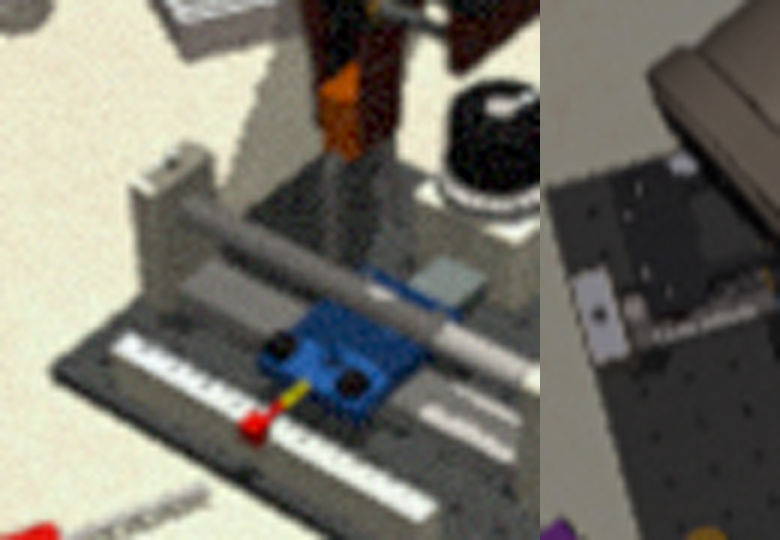

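```bash
python3 - <<'E'
from h import *
a=cv2.imread('pics/s9.png')
g=cv2.cvtColor(a,cv2.COLOR_BGR2GRAY)
print('     ',list(range(238,266)))
for r in range(158,206,2): print(r,g[r,238:266].tolist())
m=cen(a[:,:,::-1].copy(),(5,170,60),(20,255,255),(235,150,30,35));print([np.round(q,2).tolist() for q in m])
h=cv2.cvtColor(a,cv2.COLOR_BGR2HSV);k=((h[...,0]>4)&(h[...,0]<20)&(h[...,1]>170)&(h[...,2]>50))
for r in range(156,182):print(r,(np.nonzero(k[r,235:265])[0]+235).tolist())
E
```

```text
[238, 239, 240, 241, 242, 243, 244, 245, 246, 247, 248, 249, 250, 251, 252, 253, 254, 255, 256, 257, 258, 259, 260, 261, 262, 263, 264, 265]
158 [94, 91, 81, 56, 23, 16, 4, 10, 1, 0, 10, 8, 23, 18, 17, 10, 4, 15, 18, 62, 93, 141, 166, 170, 171, 143, 89, 25]
160 [89, 90, 94, 67, 34, 15, 13, 14, 4, 10, 33, 30, 21, 9, 21, 20, 20, 18, 23, 80, 138, 166, 170, 166, 168, 147, 91, 31]
162 [94, 94, 89, 76, 43, 16, 9, 15, 43, 55, 65, 49, 22, 22, 14, 9, 15, 10, 33, 84, 146, 166, 168, 169, 167, 163, 136, 98]
164 [96, 92, 94, 73, 34, 41, 58, 65, 64, 68, 67, 44, 13, 19, 14, 15, 6, 11, 43, 132, 167, 165, 164, 166, 166, 164, 165, 162]
166 [93, 97, 93, 80, 52, 36, 37, 52, 55, 55, 53, 41, 9, 22, 23, 9, 12, 13, 42, 128, 165, 165, 166, 164, 166, 164, 142, 89]
168 [96, 93, 94, 84, 55, 34, 36, 37, 34, 42, 39, 32, 17, 17, 5, 10, 17, 15, 51, 130, 166, 164, 161, 160, 166, 158, 109, 35]
170 [87, 94, 95, 83, 61, 26, 33, 34, 43, 39, 38, 26, 22, 8, 19, 10, 20, 13, 67, 139, 164, 162, 165, 163, 166, 141, 90, 25]
172 [90, 90, 92, 90, 91, 74, 49, 38, 38, 38, 22, 23, 26, 13, 27, 20, 13, 47, 133, 159, 160, 164, 167, 16
[... 1935 characters left out ...]
 167.86], 73.81, [246.0, 168.12], [16.0, 6.75], 90.0, [[242.62, 160.12], [249.38, 160.12], [249.38, 176.12], [242.62, 176.12]]]
156 []
157 []
158 []
159 []
160 [248, 249]
161 [247, 248, 249]
162 [246, 247, 248, 249]
163 [244, 245, 246, 247, 248, 249]
164 [244, 245, 246, 247, 248, 249]
165 [243, 244, 245, 246, 247, 248, 249]
166 [243, 244, 245, 246, 247, 248, 249]
167 [243, 244, 245, 246, 247, 248]
168 [243, 244, 245, 246, 247, 248, 249]
169 [243, 244, 245, 246, 247, 248, 249]
170 [244, 245, 246, 247, 248]
171 [244, 245, 246, 247, 248, 249]
172 [244, 245, 246, 247]
173 [244, 245, 246, 247, 248]
174 [244, 245, 246, 247, 248, 249]
175 [247, 248, 249]
176 [248]
177 []
178 []
179 []
180 []
181 []
```

```bash
python3 - <<'E'
from h import *
ct,cs=arm.calibration('top'),arm.calibration('scene')
ex=np.array([np.cos(np.radians(16.55)),np.sin(np.radians(16.55))]);ey=np.array([-ex[1],ex[0]]);bm=np.array([603.8,15.4])
def hole(f,c,u,v,r=3):
    im=cv2.imread(f)[:,:,0].astype(float) # blue channel: hole dark on blue
    I=cv2.resize(im[v-r:v+r+1,u-r:u+r+1],None,fx=6,fy=6,interpolation=cv2.INTER_CUBIC)
    w=np.clip(np.percentile(I,60)-I-8,0,None);yy,xx=np.mgrid[:I.shape[0],:I.shape[1]]
    N,l,s,ce=cv2.connectedComponentsWithStats(np.uint8(w>0))
    i=l[I.shape[0]//2,I.shape[1]//2];w=w*(l==i)
    p=((w*xx).sum()/w.sum()+.5)/6-.5+u-r,((w*yy).sum()/w.sum()+.5)/6-.5+v-r
    q=ray(c,*p,45)[:2]-bm;print(f,np.round(p,2),'unit rel bar_mid',round(q@ex,1),round(q@ey,1));return p
b=cv2.imread('top0.png')[:,:,0];print(b[168:194,258:286])
hole('top0.png',ct,274,188);hole('top0.png',ct,269,173)
s=cv2.imread('pics/s9.png')[:,:,0];print(s[196:222,232:262])
print('pred holes scene',[proj(cs,[*(bm+k*22*ex),45]).round(1).tolist() for k in(1,-1)])
E
```

```text
[[ 41  39  42  42  42  41  51  58  67  76  79  79  93  94  93  77  29  16
   16  17  28  25  37  42  41  41  42  39]
 [ 40  43  40  31  34  36  76  84  89  95  93  93  95  94  94  90  33  17
   19  22  33  45  41  41  41  41  41  39]
 [ 44  64  34  18  21  26  68  93  95  94  92  92  94  94  94  92  57  34
   53  70  72  67  37  40  42  41  41  41]
 [ 46  69  31  15  17  15  38  93  97  93  93  85  78  91  93  94  83  74
   86  93  94  86  37  37  42  40  41  40]
 [ 43  64  40  20  16  13  33  94  96  94  77  63  51  71  87  95  94  93
   95  94  96  93  51  33  40  41  44  47]
 [ 41  53  49  22  14  18  37  93  98  93  58  35  23  41  75  94  95  95
   95  95  96  93  61  31  38  49  63  69]
 [ 40  45  62  44  38  70  75  94  96  94  55  27  29  39  74  94  95  92
   92  94  91  82  71  60  65  73  87  88]
 [ 40  42  70  78  77  94  95  96  97  94  73  50  52  68  84  94  94  81
   82  85  85  80  84  84  90  96  99 102]
 [ 41  41  62  93  96  96  96  96  97  95  91  82  79  86  82  86  85  74
   81  86  88  91  98 101 101 100 100  98]
 [ 41  39  53  92  98  97  95  96  96  94  89  
[... 4650 characters left out ...]
 79  72  79  79  80  75]
 [120  86  62  28   8   0  19  22  28  28  34  34  38  44  51  76  80  88
   76  61  50  43  52  56  68  66  77  80  92 106]
 [ 84 100  83  23  32  30  26  26  31  26  30  29  33  33  36  44  53  67
   59  52  40  49  42  46  47  54  71  81 120 138]
 [ 19  38  32  40  86  92  54  27  29  27  25  26  30  39  31  42  40  43
   41  37  36  40  44  48  50  43  50  67 111 132]
 [  0   0  26  92 141 141 102  67  50  24  18  27  29  31  34  31  40  39
   39  19  34  35  33  40  49  50  41  53  64  90]
 [  6   0  36 129 162 154 137 129  97  66  40  36  29  31  26  32  28  29
   33  36  30  34  42  37  32  35  43  50  44  50]]
pred holes scene [[244.9, 209.5], [254.3, 201.3]]
```

Holes and legs agree: the predicted hole at scene (244.9,209.5) is seen at (245,210), and the near leg at u≈245 is within about 1 mm of its prediction. I'll correct the position and lower to just above the holes.

Request:
servo_tool(motion=[[[-2, -0.5, 5], [0, 0, 0], 255], [[0, 0, 15], [0, 0, 0], 255], [[0, 0, 15], [0, 0, 0], 255], [[0, 0, 15], [0, 0, 0], 255], [[0, 0, 3], [0, 0, 0], 255], [[0, 0, 0], [0, 0, 0], 255]])

```text
time_s: 19.15
ee_pos: [605.0, 14.3, 117.5]
eef_rot: [-0.0, -0.143, 0.99, 0.0]
ft_force: [0.3, 0.8, -0.8]
gripper_width: 0.184
grasp_force: 30.0
```

```bash
python3 -c "
from h import *
p,R=st([603.8,15.4,110])
a=snap('scene','s10.png')
cs=arm.calibration('scene')
cv2.imwrite('pics/v2.png',cv2.convertScaleAbs(cv2.resize(a[160:235,205:305],(800,600),interpolation=cv2.INTER_CUBIC),alpha=1.5)[:,:,::-1])
for s in(22,-22):print('leg tip',s,proj(cs,p+R[:,0]*s+[0,0,-64.6]))
"
```

```text
t 19.15 p [605.   14.3 117.5] xang -163.52 tilt [-0.02  0.01] j [ 0.665  0.796 -1.174  1.767  0.805  1.151  1.092] F [ 0.3  0.8 -0.8] M [ 0.06 -0.1   0.05] w 0.184 g 30.0
go tool [0.8 1.4 7.5]
leg tip 22 [253.74430477 199.29220972]
leg tip -22 [244.28351874 207.4096007 ]
```

View pics/v2.png

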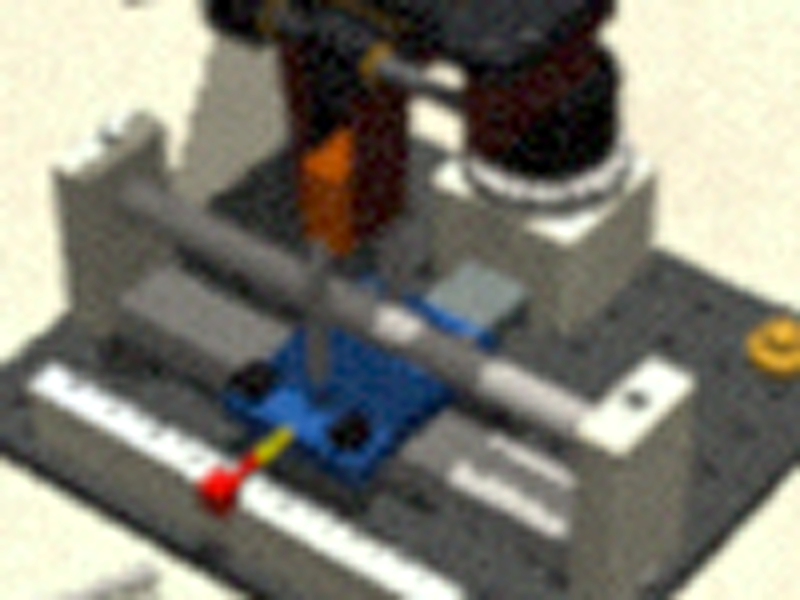

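```bash
python3 -c "
from h import *
c=arm.calibration('scene')
for i in range(5):
  a=snap('scene'); p,R=st([603.8,15.4,110])
ex=0
"|grep -v tool | cut -c1-60
```

```text
t 19.25 p [605.4  14.4 118.2] xang -163.53 tilt [0.05 0.02] 
t 19.3 p [605.4  14.4 118.2] xang -163.53 tilt [0.06 0.01] j
t 19.35 p [605.4  14.4 118.2] xang -163.53 tilt [0.05 0.01] 
t 19.4 p [605.3  14.3 118.2] xang -163.53 tilt [0.05 0.  ] j
t 19.45 p [605.3  14.2 118.1] xang -163.53 tilt [ 0.04 -0.
```

Request:
servo_tool(motion=[[[1, 1.5, 0], [0, 0, 0], 255], [[0, 0, 4], [0, 0, 0], 255], [[0, 0, 4], [0, 0, 0], 255], [[0, 0, 3], [0, 0, 0], 255], [[0, 0, 3], [0, 0, 0], 255], [[0, 0, 0], [0, 0, 0], 255], [[0, 0, 0], [0, 0, 0], 255]])

```text
time_s: 20.32
ee_pos: [603.7, 15.5, 103.7]
eef_rot: [0.0, -0.143, 0.99, 0.0]
ft_force: [0.2, 0.5, -0.8]
gripper_width: 0.182
grasp_force: 30.0
```

```bash
python3 -c "
from h import *
st([603.8,15.4,84.6])"
```

```text
t 20.325 p [603.7  15.5 103.7] xang -163.52 tilt [0.01 0.  ] j [ 0.657  0.809 -1.16   1.779  0.823  1.131  1.077] F [ 0.2  0.5 -0.8] M [ 0.08 -0.15 -0.06] w 0.182 g 30.0
go tool [-0.1 -0.1 19.1]
```

Request:
servo_tool(motion=[[[0, 0, 4], [0, 0, 0], 255], [[0, 0, 4], [0, 0, 0], 255], [[0, 0, 4], [0, 0, 0], 255], [[0, 0, 3], [0, 0, 0], 255], [[0, 0, 0], [0, 0, 0], 255], [[0, 0, 0], [0, 0, 0], 255]])

```text
time_s: 21.08
ee_pos: [603.7, 15.4, 88.7]
eef_rot: [0.0, -0.143, 0.99, 0.0]
ft_force: [0.9, -0.0, -1.6]
gripper_width: 0.184
grasp_force: 30.0
```

```bash
python3 -c "
from h import *
st([603.8,15.4,84.6])"
```

```text
t 21.075 p [603.7  15.4  88.7] xang -163.52 tilt [0.01 0.  ] j [ 0.648  0.825 -1.145  1.789  0.842  1.111  1.064] F [ 0.9 -0.  -1.6] M [ 0.06 -0.17 -0.01] w 0.184 g 30.0
go tool [-0.1 -0.1  4.1]
```

No side force, so it is going in cleanly. I'll lower the last millimetres to contact.

Request:
servo_tool(motion=[[[0, 0, 2], [0, 0, 0], 255], [[0, 0, 1.5], [0, 0, 0], 255], [[0, 0, 0], [0, 0, 0], 255], [[0, 0, 0], [0, 0, 0], 255]])

```text
time_s: 21.58
ee_pos: [603.7, 15.4, 85.2]
eef_rot: [0.0, -0.143, 0.99, 0.0]
ft_force: [0.6, -0.8, -1.2]
gripper_width: 0.183
grasp_force: 30.0
```

Request:
servo_tool(motion=[[[0, 0, 0.7], [0, 0, 0], 255], [[0, 0, 0], [0, 0, 0], 255], [[0, 0, 0], [0, 0, 0], 255]])

```text
time_s: 21.95
ee_pos: [603.7, 15.4, 84.6]
eef_rot: [0.0, -0.143, 0.99, -0.0]
ft_force: [0.9, 0.5, 0.5]
gripper_width: 0.177
grasp_force: 30.0
```

```bash
python3 -c "
from h import *
st([603.8,15.4,84.6])"
```

```text
t 21.95 p [603.7  15.4  84.6] xang -163.53 tilt [0.01 0.  ] j [ 0.645  0.829 -1.14   1.791  0.848  1.106  1.061] F [0.9 0.5 0.5] M [ 0.   -0.08 -0.  ] w 0.177 g 30.0
go tool [-0.1 -0.   0. ]
```

Request:
servo_tool(motion=[[[0, 0, 0.5], [0, 0, 0], 255], [[0, 0, 0], [0, 0, 0], 255], [[0, 0, 0], [0, 0, 0], 255]])

```text
time_s: 22.32
ee_pos: [603.8, 15.4, 84.5]
eef_rot: [0.0, -0.143, 0.99, -0.0]
ft_force: [-2.1, -0.6, 6.1]
gripper_width: 0.179
grasp_force: 30.0
```

Request:
servo_tool(motion=[[[0, 0, 0], [0, 0, 0], 180], [[0, 0, 0], [0, 0, 0], 100], [[0, 0, 0], [0, 0, 0], 60], [[0, 0, 0], [0, 0, 0], 60], [[0, 0, -15], [0, 0, 0], 60], [[0, 0, -30], [0, 0, 0], 60], [[0, 0, -40], [0, 0, 0], 60], [[0, 0, -40], [0, 0, 0], 60]])

```text
time_s: 23.32
ee_pos: [603.6, 15.7, 211.2]
eef_rot: [0.0, -0.144, 0.99, 0.0]
ft_force: [0.3, 0.6, -0.6]
gripper_width: 0.765
grasp_force: 0.0
```

Request:
servo_tool(motion=[[[0, -40, 0], [0, 0, 0], 60], [[0, -40, 0], [0, 0, 0], 60], [[0, -40, 0], [0, 0, 0], 60], [[0, -40, 0], [0, 0, 0], 60], [[0, -40, 0], [0, 0, 0], 60], [[0, 0, 0], [0, 0, 0], 60]])

```text
time_s: 24.08
ee_pos: [660.8, -180.7, 209.2]
eef_rot: [0.0, -0.14, 0.99, -0.0]
ft_force: [-0.3, 0.2, -0.4]
gripper_width: 0.763
grasp_force: 0.0
```

```bash
python3 -c "
from prof import *
st();prof(3)
a=cv2.imread('scene_last.png');b=cv2.imread('top_last.png')
cv2.imwrite('pics/f.png',np.hstack([cv2.convertScaleAbs(cv2.resize(i,(400,400),interpolation=cv2.INTER_CUBIC),alpha=1.5) for i in(a[155:235,205:285],b[140:230,215:305])]))
cs=arm.calibration('scene');print('block top pred',proj(cs,[603.8,15.4,114]),'bottom',proj(cs,[603.8,15.4,78]))" 2>/dev/null
```

```text
t 24.075 p [ 660.8 -180.7  209.2] xang -163.9 tilt [ 0.02 -0.03] j [ 0.886  0.808 -1.203  1.487  0.761  1.368  1.486] F [-0.3  0.2 -0.4] M [ 0.11 -0.11 -0.03] w 0.763 g 0.0
scene red [(104, -2.36, 783), (108, -0.86, 4816), (112, -0.28, 4497), (116, -0.92, 5380), (120, -2.01, 14365), (124, -1.66, 18128), (128, -0.62, 14839), (132, 2.02, 5446)]
scene yel [(92, 0.12, 3873), (96, 0.3, 5571), (100, 0.23, 7022), (104, 0.81, 5094), (108, 1.49, 600)]
top red [(108, 0.81, 801), (112, 0.68, 1854), (116, 0.86, 1564), (120, 0.47, 2247), (124, 0.51, 9181), (128, 0.81, 13993), (132, 0.82, 8161)]
top yel [(92, 0.38, 628), (96, 0.51, 3870), (100, 0.08, 4185), (104, 0.17, 3011)]
block top pred [249.13306631 187.17886348] bottom [249.42408036 196.84001148]
```

View pics/f.png

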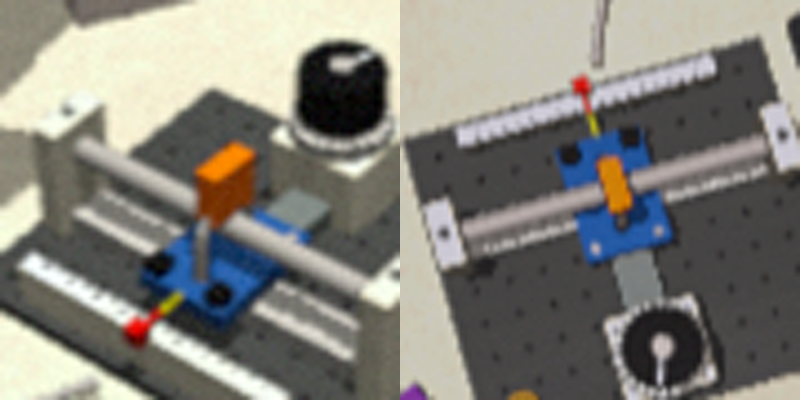

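The final picture shows the orange block seated on the bar (scene crop 226,185) with its legs through the carriage. The pointer is in line with the red mark, unchanged after the insertion, and the gripper is clear.

```bash
python3 -c "
from bench import arm
print(arm.hand_in())"
```

```text
the job is handed in; nothing more can be done
None
```

The job is handed in after about 24 s: the carriage went about 11.5 mm past the mark and came back clockwise to within roughly 0.5–1 mm of it (two camera views), and the U-bolt sits home on the bar, released, with the gripper clear.

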